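# Zero the load cell, then hold a round specimen down in its V-block

### The job

With the V-block of the load-cell fixture still empty, push the red zero plunger fully down, keep it there for about half a second, and let it spring back up. Then take the orange specimen bar from its blue rest, lay it along the V-block, centred end to end, and press it down gently with about 10 N so that it bears on both faces of the V. Finish while still holding it pressed there, without letting go; leave the white bar, the jar and the beaker alone.

Things in the scene. Friction and masses are not known exactly. Their poses are not given: they have to be found in the camera images.
- fixture: load-cell fixture fixed to the bench: white housing 150 (x) x 260 (y) x 35 mm high, origin at the centre of its underside, z up. It carries a dark steel V-block with bright faces and, beside it, the red plunger. The V runs along the fixture's y axis. Its two lands (26 mm long each, 58 mm wide, tops 80 mm above the bench) leave a 60 mm wide gap between them along y, centred on v_seat, where fingers can straddle the bar down to the housing's top
- v_seat (a point): where the centre of the bar lies when it is seated and centred in the V: 30 mm to -y of the fixture's middle, 81 mm above the bench. Its axes are those of the fixture: y along the V, z up. The V is 90 degrees, its apex 21 mm below this point; its faces are polished and oiled (friction about 0.2), so a bar left free centres itself, while one gripped a little off to a side loads one face more than the other and is felt as a sideways force
- flank_near: the V's face on the fixture's -x side, on both lands, sloping at 45 degrees (origin as the fixture's)
- flank_far: the V's face on the fixture's +x side, on both lands, sloping at 45 degrees (origin as the fixture's)
- plunger_top (a point): centre of the flat top of the red plunger head (26 mm across), which moves down with it; 88 mm to +y of the fixture's middle, 81 mm above the bench when up
- zero_plunger (a joint): travel of the plunger straight down: 0 = up, 0.011 m = fully down on its stop; the spring takes 4 N at first, 9 N at the bottom, and returns it
- bar_center (a point): centre of the orange specimen bar: solid polymer cylinder 30 mm across and 140 mm long along its own y axis, about 130 g. It starts lying level in a blue rest, its centre 43 mm above the bench; the rest is a 70 x 150 x 10 mm slab with two notched supports under the bar's ends, the middle 98 mm of the bar free to grasp
- other_bar_center (a point): centre of a white bar of the same size (along its own y) in the other blue rest: to be left alone
- rest_a: blue rest holding the orange bar, fixed to the bench; origin under its centre, bar along its y
- rest_b: blue rest holding the white bar, fixed to the bench; origin under its centre, bar along its y
- jar: amber jar with a blue cap, 56 mm across, 85 mm high, origin under its centre: to be left alone
- beaker: clear open beaker, 68 mm across, 85 mm high, origin under its centre: to be left alone
Mind the look-alikes: they are no part of the job. What is shaped like the part that bears other_bar_center but purple or turquoise is not meant.

How it is judged:
By the outcome, as a careful person would: the job done as asked, in the order asked, and still so for the second after the job is handed in, while the arm keeps its last pose, push and grip.
It also fails if it takes over 58 s, if anything falls off the work surface, if the arm or the gripper's body presses on something with over 40 N, if the wrist force passes 120 N, or if a joint passes its speed limit or range.

### The arm

A 7-joint arm with a two-finger parallel gripper is mounted at the origin on the work surface. World frame = base frame: x ahead of the robot, y to its left, z up, the work surface at z = 0. Lengths are in m, angles in degrees, forces in N, time in s.
With the tool pointing down it reaches from about 0.35 to 0.9 m from the base axis. Payload 7.2 kg.
Tool frame: the origin (TCP) lies at the very end of the fingers, on their centre line; the grasp point (between the pads) lies 19 mm behind it; z points along the fingers, x is the direction in which the jaws open and shut, and the axes are right-handed (so a half turn about z gives the same grasp; the last joint's range is limited). The gripper opens to 85 mm and grips with 20 to 120 N. Pads are 22 mm wide; open, the fingers measure 114 mm over their backs; the gripper's body (76 mm by 85 mm) begins 54 mm behind the grasp point. The pads swing forward as they close: fully open they stand 13 mm farther back than shut.
Start: joints at [72.124, 23.554, -0.728, 91.456, 0.321, 64.991, -4.71], TCP at [0.151, -0.607, 0.231] pointing down, gripper open.
Joint ranges: [-169.25, 169.25], [-16.82, 113.86], [-84.01, 82.57], [7.8, 145.47], [-59.2, 239.2], [7.22, 106.19], [-163.78, 163.78]. Speed limits (degrees/s): [136.94, 136.94, 172.46, 172.46, 180, 180, 180].

### API

Orientations are given as a 3x3 rotation matrix whose columns are the frame's x, y, z axes.
In Python, from bench import robot gives the robot as it stands.
- The arm moves only by the tool servo_tool, never from a script. Its argument "moves" is one flat list of numbers, 6 for each row, row after row: the shift along the tool's x, y, z in cm, then the turn, a rotation vector about the tool's x, y, z in degrees. A call has 1 to 20 rows; each row shifts and turns the commanded pose from where the row before left it, along the tool's axes as they then stand; what a row does not reach is not made up. A row lasts 1/8 s, in which the tool goes at most 62.5 mm and 10.7 degrees, less where a joint would pass 70% of its speed; a pose out of reach is approached as far as the arm can. A call is refused whole if a number of a shift passes 6.25 or a number of a turn 10.7, either way. A call with a gripper value outside its range is refused whole. "jaw" is the finger opening in cm, from 0 to 8.54, set as the call begins (left out, the last holds). The fingers move at their own pace and stop on an object; "newtons" is the grip in N (left out, the last holds). Time passes only in rows, so rows that do not move let the fingers close. It gives the time, the measured TCP pose, the force and the opening at its end, in the units of the state.
- robot.get_obs(): the state, without advancing time (a new reading comes with each control period).
- robot.get_image(name): name is "side" or "top" or "wrist"; returns (picture, depth): 400x640x3 uint8, red, green, blue; 400x640 float32, m along the optical axis (not along the pixel's ray), 0 where there is no reading.
- robot.camera_params(name): a dict with "fx", "fy", "cx", "cy" (pixels), "extrinsics" (4x4, takes a point from world to camera coordinates); the wrist camera has in their place "hand_eye" (4x4, takes a point from camera to tool coordinates, whose origin is the TCP and whose axes are the tool frame's). Camera axes: x right, y down, z forward; pixel columns grow to the right and rows downward; lengths in m; the calibration is good to about 2 mm. A picture is of the moment at which its call begins: read the wrist's pose just before it. camera_params takes no time and is no camera call.
- robot.sign_off(): hands the job in, once; it reports no verdict.
The state is a dict: "time_s": time; "q": joint angles; "joint_vel": joint speeds; "joint_torque": joint torques, N m; "eef_pos": TCP position; "tcp_rot": TCP orientation; "ft_force": force on the tool from outside, world axes, zero at the start; "wrist_torque": the same for the moment, N m; "gripper_width": opening from 0.0 (shut) to 1.0 (fully open).
Only numpy, scipy, OpenCV 4.12 (cv2) and the standard library are available. Lean on these libraries where they do the work, as an engineer would, in place of code of your own. Each camera call takes 0.05 s, during which the arm holds its last target.

## Working session

There is one attempt and no reset: what is moved stays moved. The work goes in short steps, Python scripts to look and compute and a tool call to move; the robot and the scene stay as the last step left them, time stands still between calls to the robot, and variables do not carry over. Pictures are saved under pics/ and viewed, and the job is handed in when it is done.

Besides the shell and the picture viewer there is one more tool, called after "Request:" as name(argument=value, ...) on one line, values as JSON. servo_tool: Moves the arm, as the interface text tells. Its arguments: {"type":"object","properties":{"moves":{"type":"array"},"jaw":{"type":"number"},"newtons":{"type":"number"}},"required":["moves"]}

```bash
ls; mkdir -p pics; python3 - <<'E'
from bench import robot
import cv2,numpy as np
np.set_printoptions(precision=4,suppress=True)
o=robot.get_obs()
print(o)
for n in("side","top","wrist"):
    p,d=robot.get_image(n); cv2.imwrite(f"pics/{n}0.png",p[:,:,::-1]); np.savez(f"{n}0.npz",p=p,d=d)
    print(n,robot.camera_params(n))
E
```

```text
pics
{'time_s': 0.0, 'q': array([72.125 , 23.6005, -0.7285, 91.5051,  0.3216, 64.989 , -4.7113]), 'joint_vel': array([ 0.0205, -0.062 , -0.0429,  0.0476, -0.0309, -0.0428, -0.0774]), 'joint_torque': array([  0.0001, -60.0627,   0.682 , -29.9414,   0.0137,   0.0106,
         0.    ]), 'eef_pos': array([ 0.1507, -0.606 ,  0.2304]), 'tcp_rot': array([[ 0.2414, -0.9704, -0.0005],
       [-0.9704, -0.2414,  0.0015],
       [-0.0016,  0.0001, -1.    ]]), 'ft_force': array([-0.6509, -0.1846,  0.326 ]), 'wrist_torque': array([-0.0278, -0.0217,  0.0239]), 'gripper_width': 1.000741465266587}
side {'fx': 479.1080577497505, 'fy': 479.1080577497505, 'cx': 327.22185210509093, 'cy': 195.2670709500052, 'extrinsics': array([[-0.91  , -0.4141,  0.019 ,  0.5349],
       [-0.2463,  0.5032, -0.8284,  0.1769],
       [ 0.3335, -0.7585, -0.5599,  1.1022],
       [ 0.    ,  0.    ,  0.    ,  1.    ]])}
top {'fx': 471.7117746531056, 'fy': 471.7117746531056, 'cx': 313.57894884620043, 'cy': 199.7238766593291, 'extrinsics': array([[-0.0273, -0.9996, -0.0053,  0.0967],
       [-0.9862,  0.0278, -0.163 ,  0.5496],
       [ 0.1631,  0.0008, -0.9866,  1.0125],
       [ 0.    ,  0.    ,  0.    ,  1.    ]])}
wrist {'fx': 350.5413273939312, 'fy': 350.5413273939312, 'cx': 318.23201751557417, 'cy': 195.20305492324343, 'hand_eye': array([[ 1.    ,  0.0003, -0.0002,  0.0008],
       [-0.0002,  0.9538,  0.3003, -0.0758],
       [ 0.0003, -0.3003,  0.9538, -0.1423],
       [ 0.    ,  0.    ,  0.    ,  1.    ]])}
```

View pics/side0.png

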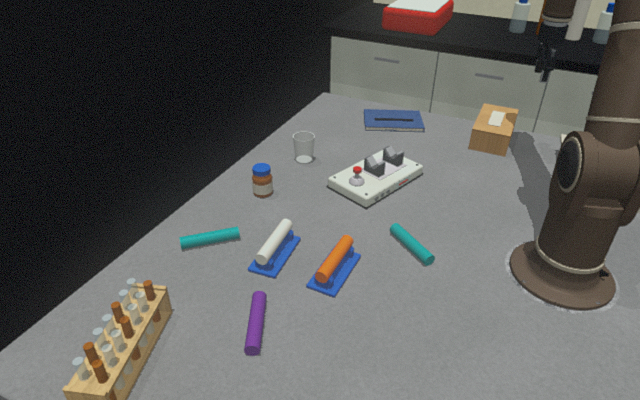

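View pics/top0.png

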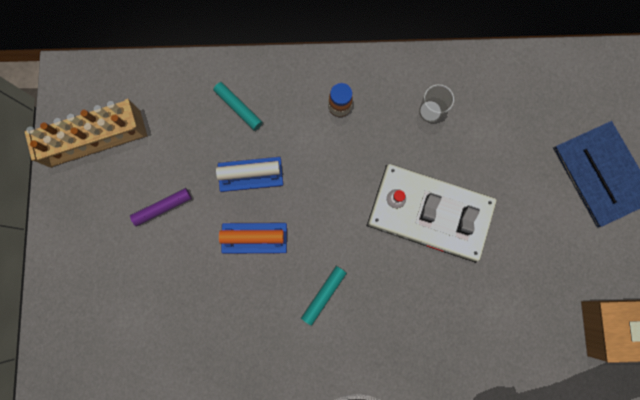

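View pics/wrist0.png

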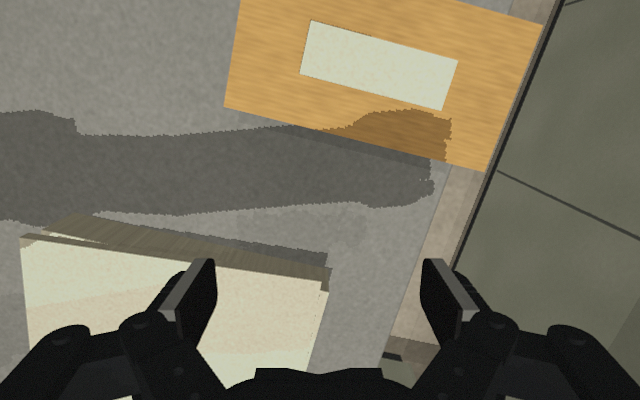

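The side and top views show:
- **Fixture:** the housing is centred near top (433,212). The red plunger is at top (398,197) and side (357,172).
- **Orange bar:** it lies at top (252,237) and side (335,259).
- **White bar:** it lies at top (248,171).
- **Others:** the turquoise and purple bars are the decoys.

Next I measure from both views.

```bash
cat > h.py <<'E'
import numpy as np,cv2
np.set_printoptions(precision=4,suppress=True)
def cam(par,pose=None):
    K=np.array([[par['fx'],0,par['cx']],[0,par['fy'],par['cy']],[0,0,1]])
    if 'extrinsics' in par: E=np.linalg.inv(par['extrinsics'])
    else:
        T=np.eye(4);T[:3,:3]=pose[1];T[:3,3]=pose[0];E=T@par['hand_eye']
    return K,E
def ray(c,uv):
    K,E=c; d=E[:3,:3]@np.linalg.solve(K,[uv[0],uv[1],1.]); return E[:3,3],d/np.linalg.norm(d)
def plane(c,uv,z):
    o,d=ray(c,uv); return o+d*(z-o[2])/d[2]
def tri(rs):
    A=sum(np.eye(3)-np.outer(d,d) for o,d in rs); b=sum((np.eye(3)-np.outer(d,d))@o for o,d in rs)
    X=np.linalg.solve(A,b); return X,[np.linalg.norm((np.eye(3)-np.outer(d,d))@(X-o)) for o,d in rs]
def proj(c,X):
    K,E=c; p=np.linalg.inv(E)@np.append(X,1); q=K@p[:3]; return q[:2]/q[2]
def hsv(p): return cv2.cvtColor(p,cv2.COLOR_RGB2HSV)
def blob(m,roi=None,pt=None):
    m=m.astype(np.uint8)
    if roi: 
        z=np.zeros_like(m);z[roi[1]:roi[3],roi[0]:roi[2]]=1;m=m*z
    n,l,s,c=cv2.connectedComponentsWithStats(m); i=1+np.argmax(s[1:,4]); return (l==i).astype(np.uint8),s[i],c[i]
def orange(p):
    h=hsv(p); return (h[...,0]>5)&(h[...,0]<16)&(h[...,1]>180)&(h[...,2]>90)
def red(p):
    h=hsv(p); return ((h[...,0]<4)|(h[...,0]>174))&(h[...,1]>150)&(h[...,2]>70)
def white(p):
    h=hsv(p); return (h[...,1]<45)&(h[...,2]>150)
E
python3 - <<'E'
from h import *
from bench import robot
C={};R={'side':(300,225,370,290),'top':(210,220,300,260)};RR={'side':(340,160,370,190),'top':(385,185,415,210)}
ends={};rd={}
for n in('side','top'):
    C[n]=cam(robot.camera_params(n)); p=np.load(n+'0.npz')['p']
    m,s,c=blob(orange(p),R[n]); r=cv2.minAreaRect(cv2.findContours(m,0,1)[0][0]); print(n,'orange',s,c,r)
    ends[n]=c
    m2,s2,c2=blob(red(p),RR[n]); print(n,'red',s2,c2); rd[n]=c2
print(tri([ray(C[n],ends[n]) for n in ends]))
print(tri([ray(C[n],rd[n]) for n in rd]))
p=np.load('top0.npz')['p']
m,s,c=blob(white(p),(360,155,505,270)); m=cv2.morphologyEx(m,cv2.MORPH_CLOSE,np.ones((9,9)))
cs=max(cv2.findContours(m,0,1)[0],key=cv2.contourArea);r=cv2.minAreaRect(cs);b=cv2.boxPoints(r);print(r,b)
W=np.array([plane(C['top'],q,.035) for q in b]);print(W,W.mean(0),[np.linalg.norm(W[i]-W[i-1]) for i in range(4)])
m,s,c=blob(orange(p),R['top']);b=cv2.boxPoints(cv2.minAreaRect(cv2.findContours(m,0,1)[0][0]))
W=np.array([plane(C['top'],q,.045) for q in b]);print(W,W.mean(0))
E
```

```text
side orange [318 235  34  41 389] [335.0797 255.2545] ((335.43243408203125, 255.09457397460938), (11.043525695800781, 46.15031433105469), 35.53767776489258)
side red [354 167   7   4  27] [356.8889 168.5556]
top orange [220 231  63  12 738] [250.5285 236.4119] ((251.0, 236.5), (61.99999237060547, 10.999998092651367), -0.0)
top red [394 191  11  10  92] [398.9457 195.5652]
(array([0.4711, 0.2222, 0.0483]), [np.float64(0.0023719795944575892), np.float64(0.0023719795944575745)])
(array([ 0.5492, -0.1052,  0.0759]), [np.float64(0.0017939107507308177), np.float64(0.0017939107507305844)])
((433.45562744140625, 211.88548278808594), (115.94843292236328, 64.0567626953125), 18.121862411499023) [[368.395  224.2929]
 [388.3192 163.4136]
 [498.5162 199.478 ]
 [478.5921 260.3574]]
[[ 0.4944 -0.0401  0.035 ]
 [ 0.6333 -0.0922  0.035 ]
 [ 0.5426 -0.3365  0.035 ]
 [ 0.4075 -0.2801  0.035 ]] [ 0.5194 -0.1872  0.035 ] [np.float64(0.25526741535731984), np.float64(0.14828735560494583), np.float64(0.26062692481146377), np.float64(0.14639150864435252)]
[[0.4632 0.291  0.045 ]
 [0.4876 0.2911 0.045 ]
 [0.4837 0.1534 0.045 ]
 [0.4594 0.1538 0.045 ]] [0.4735 0.2223 0.045 ]
```

```bash
cat > plan.py <<'E'
from h import *
from scipy.spatial.transform import Rotation as Ro
def Rdown(yaw):
    a=np.radians(yaw); x=np.array([np.cos(a),np.sin(a),0]); z=np.array([0,0,-1.]); return np.c_[x,np.cross(z,x),z]
def plan(p0,R0,p1,R1,n,nr=None):
    nr=nr or n
    rv=Ro.from_matrix(R0.T@R1).as_rotvec(degrees=True); R=R0.copy();p=p0.copy();rows=[]
    for i in range(n):
        # the shift is taken along the tool's axes at start of row
        t=np.round((R.T@((p1-p)/(n-i)))*100,2); r=np.round(rv/nr,1) if i<nr else np.zeros(3)
        rows+=[*t,*r]; p=p+R@(t/100); R=R@Ro.from_rotvec(r,degrees=True).as_matrix()
    print([float(x) for x in rows]); print('err mm',(p1-p)*1000,'deg',Ro.from_matrix(R.T@R1).as_rotvec(degrees=True))
E
python3 - <<'E'
from plan import *
from bench import robot
o=robot.get_obs()
plan(o['eef_pos'],o['tcp_rot'],np.array([.5492,-.1052,.20]),Rdown(-20.1),14,9)
E
```

```text
[-2.79, -3.63, 0.22, -0.0, 0.0, -6.2, -2.38, -3.9, 0.22, -0.0, 0.0, -6.2, -1.94, -4.14, 0.22, -0.0, 0.0, -6.2, -1.48, -4.32, 0.22, -0.0, 0.0, -6.2, -1.01, -4.46, 0.22, -0.0, 0.0, -6.2, -0.52, -4.54, 0.22, -0.0, 0.0, -6.2, -0.03, -4.57, 0.22, -0.0, 0.0, -6.2, 0.47, -4.55, 0.22, -0.0, 0.0, -6.2, 0.96, -4.47, 0.22, -0.0, 0.0, -6.2, 1.43, -4.34, 0.23, 0.0, 0.0, 0.0, 1.43, -4.34, 0.22, 0.0, 0.0, 0.0, 1.44, -4.34, 0.23, 0.0, 0.0, 0.0, 1.43, -4.34, 0.22, 0.0, 0.0, 0.0, 1.44, -4.35, 0.23, 0.0, 0.0, 0.0]
err mm [-0.0127 -0.011   0.0003] deg [-0.0565  0.0423 -0.1305]
```

Request:
servo_tool(moves=[-2.8,-3.6,0.2,0,0,-6.2,-2.4,-3.9,0.2,0,0,-6.2,-1.9,-4.1,0.2,0,0,-6.2,-1.5,-4.3,0.2,0,0,-6.2,-1.0,-4.5,0.2,0,0,-6.2,-0.5,-4.5,0.2,0,0,-6.2,0,-4.6,0.2,0,0,-6.2,0.5,-4.5,0.2,0,0,-6.2,1.0,-4.5,0.2,0,0,-6.2,1.4,-4.3,0.2,0,0,0,1.4,-4.3,0.2,0,0,0,1.4,-4.3,0.2,0,0,0,1.4,-4.3,0.2,0,0,0,1.4,-4.3,0.2,0,0,0,0,0,0,0,0,0,0,0,0,0,0,0], jaw=0, newtons=20)

```text
time_s: 2.15
eef_pos: [0.5468, -0.1084, 0.2029]
tcp_rot: [[0.938, -0.346, -0.001], [-0.346, -0.938, -0.0], [-0.001, 0.001, -1.0]]
ft_force: [-0.2, 0.1, 0.2]
gripper_width: -0.006
```

```bash
cat > look.py <<'E'
from plan import *
from bench import robot
def look(tag):
    o=robot.get_obs(); p,d=robot.get_image('wrist'); cv2.imwrite(f'pics/{tag}.png',p[:,:,::-1]); np.savez(tag+'.npz',p=p,pos=o['eef_pos'],R=o['tcp_rot'])
    print(o['time_s'],o['eef_pos'],o['tcp_rot'],o['ft_force'],o['gripper_width']); return p,cam(robot.camera_params('wrist'),(o['eef_pos'],o['tcp_rot']))
E
python3 - <<'E'
from look import *
p,c=look('w1')
m,s,cc=blob(red(p));print(s,cc,plane(c,cc,.081))
print(proj(c,[.509,-.2154,.081]))
E
```

```text
2.15 [ 0.5468 -0.1084  0.2029] [[ 0.9383 -0.3457 -0.0011]
 [-0.3457 -0.9383 -0.0003]
 [-0.0009  0.0007 -1.    ]] [-0.1814  0.1392  0.2448] -0.005599691517275914
[304 165  32  33 721] [319.57   181.2913] [ 0.5486 -0.105   0.081 ]
[320.5084 309.8739]
```

View pics/w1.png

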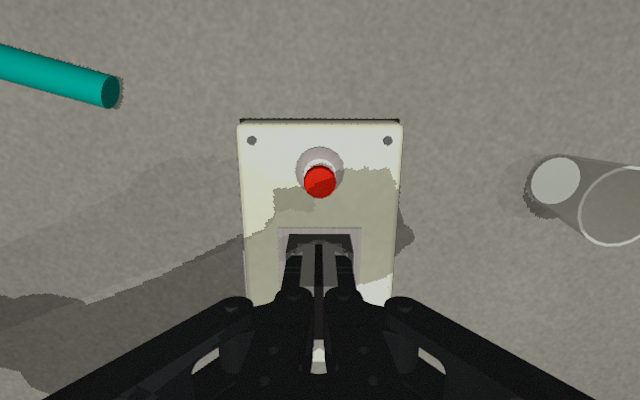

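Wrist view: the red head is at (320,181), which gives (0.5486, -0.1050) on the 81 mm plane and agrees with the two-view result. Going down to it now.

Request:
servo_tool(moves=[0,-0.4,3.0,0,0,0,0,0,3.0,0,0,0,0,0,3.0,0,0,0,0,0,2.0,0,0,0,0,0,0.6,0,0,0,0,0,0.5,0,0,0,0,0,0.4,0,0,0,0,0,0.4,0,0,0,0,0,0,0,0,0])

```text
time_s: 3.32
eef_pos: [0.549, -0.1048, 0.0749]
tcp_rot: [[0.938, -0.346, 0.001], [-0.346, -0.938, -0.001], [0.001, 0.001, -1.0]]
ft_force: [-1.7, -0.7, 5.9]
gripper_width: 0.004
```

Request:
servo_tool(moves=[0,0,0.3,0,0,0,0,0,0.3,0,0,0,0,0,0.2,0,0,0,0,0,0,0,0,0])

```text
time_s: 3.82
eef_pos: [0.5494, -0.1048, 0.0699]
tcp_rot: [[0.938, -0.346, 0.002], [-0.346, -0.938, -0.003], [0.003, 0.002, -1.0]]
ft_force: [-11.1, -1.3, 32.2]
gripper_width: 0.001
```

It is on the stop at 32 N, so I ease off slightly and hold.

Request:
servo_tool(moves=[0,0,-0.1,0,0,0,0,0,0,0,0,0,0,0,0,0,0,0])

```text
time_s: 4.2
eef_pos: [0.5493, -0.1048, 0.07]
tcp_rot: [[0.938, -0.346, 0.002], [-0.346, -0.938, -0.002], [0.002, 0.001, -1.0]]
ft_force: [-8.7, -1.3, 24.4]
gripper_width: 0.0
```

Request:
servo_tool(moves=[0,0,0,0,0,0,0,0,-0.5,0,0,0,0,0,-1.0,0,0,0,0,0,-2.5,0,0,0,0,0,-4.0,0,0,0,0,0,-4.0,0,0,0,0,0,-3.0,0,0,0,0,0,0,0,0,0])

```text
time_s: 5.2
eef_pos: [0.5502, -0.104, 0.22]
tcp_rot: [[0.938, -0.346, 0.005], [-0.346, -0.938, -0.001], [0.005, -0.001, -1.0]]
ft_force: [0.5, -0.3, -0.6]
gripper_width: -0.001
```

```bash
python3 - <<'E'
from look import *
p,c=look('w2')
m,s,cc=blob(red(p));print(s,cc,plane(c,cc,.081))
E
```

```text
5.2 [ 0.5502 -0.104   0.22  ] [[ 0.9384 -0.3456  0.005 ]
 [-0.3456 -0.9384 -0.0008]
 [ 0.005  -0.0009 -1.    ]] [ 0.4829 -0.3492 -0.5854] -0.0011012617920037378
[302 167  30  31 644] [316.7112 182.5481] [ 0.5487 -0.1053  0.081 ]
```

Request:
servo_tool(moves=[0,3.0,0,0,0,0,0,4.0,0,0,0,0,0,3.0,0,0,0,0,0,2.0,0,0,0,0,0,0,0,0,0,0,0,0,0,0,0,0])

```text
time_s: 6.0
eef_pos: [0.5073, -0.2155, 0.2166]
tcp_rot: [[0.939, -0.345, -0.001], [-0.345, -0.939, 0.001], [-0.001, -0.001, -1.0]]
ft_force: [0.2, 0.1, -0.2]
gripper_width: -0.002
```

```bash
python3 - <<'E'
from look import *
p,c=look('w3')
m,s,cc=blob(red(p));print(s,cc,plane(c,cc,.081))
E
```

```text
6.0 [ 0.5073 -0.2155  0.2166] [[ 0.9387 -0.3448 -0.0007]
 [-0.3448 -0.9387  0.0011]
 [-0.001  -0.0008 -1.    ]] [ 0.1991  0.0515 -0.2332] -0.001852521132966198
[303   8  34  39 999] [319.5706  26.4605] [ 0.5477 -0.1068  0.081 ]
```

View pics/w3.png

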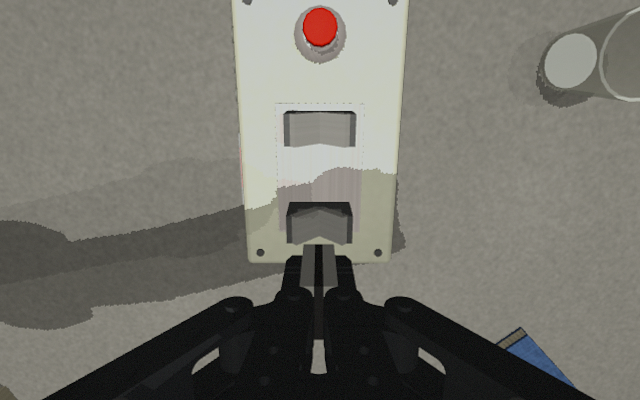

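Wrist view from over the V: the plunger is back up (red at (320,26)). The two V lands are empty, at about (284–356, 111–146) and (287–352, 203–244). The fingers cover only the lowest rim. I'll zoom in to refine the V's pose.

```bash
python3 - <<'E'
from look import *
z=np.load('w3.npz');p=z['p']
cr=p[90:270,230:410];cv2.imwrite('pics/z3.png',cv2.resize(np.clip(cr[:,:,::-1].astype(float)*1.0,0,255).astype(np.uint8),(720,720),interpolation=cv2.INTER_NEAREST)[:600])
c=cam(robot.camera_params('wrist'),(z['pos'],z['R']))
h=hsv(p);g=p.mean(2)
for r in (120,125,130,135,215,225): print(r,[int(v) for v in g[r,278:362:1]])
for u in (295,320,345): print(u,[int(v) for v in g[98:150,u]])
E
```

```text
120 [198, 196, 193, 192, 188, 140, 92, 98, 98, 97, 99, 119, 143, 142, 141, 142, 140, 138, 137, 138, 138, 137, 138, 136, 136, 137, 138, 136, 137, 138, 138, 137, 136, 137, 136, 136, 136, 136, 135, 137, 135, 137, 141, 139, 141, 139, 139, 139, 141, 140, 140, 141, 141, 141, 142, 142, 140, 141, 142, 142, 142, 142, 141, 143, 141, 142, 142, 140, 137, 138, 139, 134, 104, 96, 96, 96, 94, 105, 160, 202, 197, 195, 197, 199]
125 [197, 195, 193, 192, 191, 164, 90, 95, 94, 95, 94, 111, 144, 143, 143, 140, 140, 138, 136, 139, 138, 138, 138, 137, 138, 138, 138, 139, 138, 138, 137, 139, 137, 136, 137, 137, 135, 135, 137, 136, 136, 137, 139, 140, 141, 140, 140, 141, 140, 142, 141, 142, 143, 142, 141, 142, 143, 142, 142, 143, 142, 142, 144, 143, 143, 142, 142, 139, 138, 137, 139, 132, 100, 93, 93, 95, 92, 112, 171, 202, 197, 195, 197, 200]
130 [197, 196, 192, 192, 190, 164, 93, 99, 99, 98, 98, 112, 145, 143, 143, 140, 140, 139, 138, 137, 138, 138, 138, 139, 136, 137, 138, 137, 139, 137, 138, 139, 139, 138, 139, 138, 139, 139, 140, 141, 141, 142, 142, 142, 144, 141, 143, 143, 142, 141, 143, 142, 143, 142
[... 1429 characters left out ...]
141, 138, 138, 137, 137, 138, 137, 135, 134, 137, 138, 138, 137, 135, 137, 139, 137, 139, 140, 141, 139, 139, 137, 138, 136, 138, 136, 139, 138, 138, 137, 143, 176, 202, 199]
320 [196, 196, 196, 196, 196, 197, 199, 199, 199, 199, 199, 202, 187, 51, 118, 147, 143, 142, 141, 142, 141, 141, 141, 141, 142, 142, 141, 139, 141, 141, 142, 144, 142, 145, 144, 143, 142, 141, 142, 141, 142, 143, 143, 142, 139, 164, 201, 201, 200, 199, 199, 200]
345 [195, 195, 196, 196, 197, 198, 199, 199, 198, 199, 199, 204, 190, 24, 35, 63, 113, 143, 140, 141, 141, 140, 140, 140, 136, 138, 138, 139, 140, 139, 137, 137, 138, 139, 140, 141, 139, 140, 140, 138, 138, 138, 138, 138, 137, 137, 138, 138, 136, 165, 203, 199]
```

View pics/z3.png

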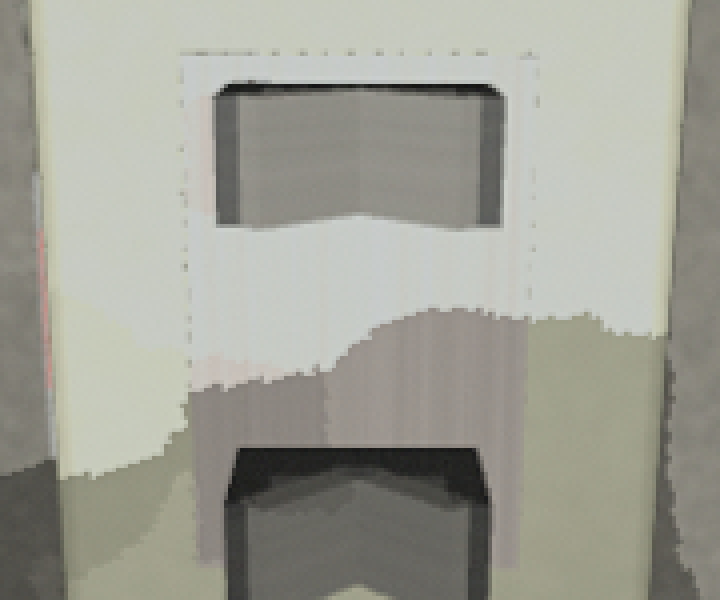

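```bash
python3 - <<'E'
from look import *
z=np.load('w3.npz')
c=cam(robot.camera_params('wrist'),(z['pos'],z['R']))
U=[(284,114),(355.7,114),(283.7,146.7),(355.7,146.7)];L=[(286.3,215),(352.6,215)]
u=[plane(c,q,.08) for q in U];l=[plane(c,q,.08) for q in L]
print(np.array(u));print(np.array(l))
uf=(u[2]+u[3])/2;ub=(u[0]+u[1])/2;lb=(l[0]+l[1])/2
print('gap',np.linalg.norm(uf-lb),'len',np.linalg.norm(uf-ub),'w',np.linalg.norm(u[0]-u[1]),np.linalg.norm(u[2]-u[3]),np.linalg.norm(l[0]-l[1]))
print('seat',(uf+lb)/2,'axis yaw',[np.degrees(np.arctan2(-(a-b)[0],(a-b)[1])) for a,b in((uf,lb),(ub,lb))])
x=u[3]-u[2]; print(np.degrees(np.arctan2(x[1],x[0])))
pl=plane(c,(319.57,26.5),.081);pl=np.array([.5486,-.1052,.081]);v=pl-(uf+lb)/2;print(np.linalg.norm(v[:2]),np.degrees(np.arctan2(-v[0],v[1])))
# plunger height: two wrist views w2,w3
rs=[]
for t in('w2','w3'):
    z=np.load(t+'.npz');m,s,cc=blob(red(z['p']));rs.append(ray(cam(robot.camera_params('wrist'),(z['pos'],z['R'])),cc))
print('plunger',tri(rs))
o=robot.get_obs()
plan(o['eef_pos'],o['tcp_rot'],np.array([.4735,.2223,.20]),Rdown(-1.6),11,9)
E
```

```text
[[ 0.5004 -0.1553  0.08  ]
 [ 0.5528 -0.1745  0.08  ]
 [ 0.4907 -0.179   0.08  ]
 [ 0.5448 -0.1988  0.08  ]]
[[ 0.4711 -0.2338  0.08  ]
 [ 0.524  -0.2532  0.08  ]]
gap 0.05823997596172475 len 0.025536725615177395 w 0.0557477610601856 0.05754930243124794 0.05628683683900814
seat [ 0.5076 -0.2162  0.08  ] axis yaw [np.float64(-20.295331323106197), np.float64(-20.31174255102026)]
-20.14116922733566
0.11831524651967695 -20.257061039964746
plunger (array([ 0.5481, -0.1063,  0.0768]), [np.float64(0.00021119816805827195), np.float64(0.00021119816805855734)])
[-1.66, -3.63, 0.16, -0.0, 0.0, -2.1, -1.53, -3.69, 0.16, -0.0, 0.0, -2.1, -1.39, -3.74, 0.16, -0.0, 0.0, -2.1, -1.25, -3.79, 0.16, -0.0, 0.0, -2.1, -1.11, -3.83, 0.16, -0.0, 0.0, -2.1, -0.97, -3.87, 0.15, -0.0, 0.0, -2.1, -0.83, -3.9, 0.16, -0.0, 0.0, -2.1, -0.68, -3.93, 0.15, -0.0, 0.0, -2.1, -0.54, -3.95, 0.16, -0.0, 0.0, -2.1, -0.39, -3.97, 0.15, 0.0, 0.0, 0.0, -0.4, -3.97, 0.16, 0.0, 0.0, 0.0]
err mm [0.0195 0.0424 0.0443] deg [-0.054   0.0233  0.3655]
```

Request:
servo_tool(moves=[-1.7,-3.6,0.1,0,0,-2.1,-1.5,-3.7,0.1,0,0,-2.1,-1.4,-3.7,0.1,0,0,-2.1,-1.3,-3.8,0.2,0,0,-2.1,-1.1,-3.8,0.2,0,0,-2.1,-1.0,-3.9,0.2,0,0,-2.1,-0.8,-3.9,0.2,0,0,-2.1,-0.7,-3.9,0.2,0,0,-2.1,-0.5,-4.0,0.2,0,0,-2.0,-0.4,-4.0,0.1,0,0,0,-0.4,-4.0,0.1,0,0,0,0,0,0,0,0,0,0,0,0,0,0,0], jaw=6)

```text
time_s: 7.68
eef_pos: [0.473, 0.2216, 0.2001]
tcp_rot: [[1.0, -0.023, -0.0], [-0.023, -1.0, -0.0], [-0.0, 0.0, -1.0]]
ft_force: [-1.0, 0.3, -0.4]
gripper_width: 0.705
```

```bash
cat > bar.py <<'E'
from look import *
def bar(tag,zz=.046):
    p,c=look(tag); m,s,cc=blob(orange(p)); print(s,cc)
    r=cv2.minAreaRect(max(cv2.findContours(m,0,1)[0],key=cv2.contourArea)); b=cv2.boxPoints(r)
    W=np.array([plane(c,q,zz) for q in b]); e=[(W[i]+W[i-1])/2 for i in range(4)]
    print(r,W.tolist()); a=(e[0]-e[2],e[1]-e[3]); a=max(a,key=np.linalg.norm); a=a*np.sign(a[1])
    print('centre',W.mean(0),'len',np.linalg.norm(a),'yaw',np.degrees(np.arctan2(-a[0],a[1])))
E
python3 -c "
from bar import *
bar('w4')"
```

```text
7.675 [0.473  0.2216 0.2001] [[ 0.9997 -0.0234 -0.0004]
 [-0.0234 -0.9997 -0.0004]
 [-0.0004  0.0004 -1.    ]] [-0.9697  0.2996 -0.4467] 0.7047512070814329
[ 317   94   17  162 1107] [326.9846 199.0732]
((325.81573486328125, 174.440673828125), (161.05284118652344, 15.988965034484863), 89.41537475585938) [[0.47271457671119327, 0.2903103667750606, 0.045999999999999985], [0.4856989993273385, 0.2901366228474099, 0.045999999999999985], [0.48570249038405244, 0.14524085947070994, 0.045999999999999985], [0.4707361768256826, 0.1454094552291041, 0.04600000000000004]]
centre [0.4787 0.2178 0.046 ] len 0.14490170207860728 yaw -0.39045371796724415
```

View pics/w4.png

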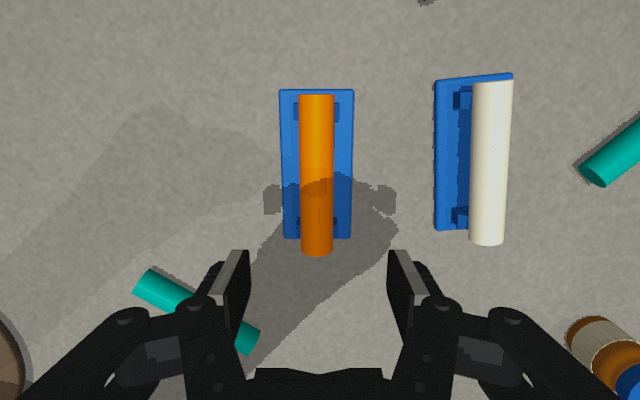

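```bash
sed -i 's/h\[...,0\]<16)&(h\[...,1\]>180/h[...,0]<24)\&(h[...,1]>170/' h.py; python3 - <<'E'
from look import *
z=np.load('w4.npz');p=z['p'];c=cam(robot.camera_params('wrist'),(z['pos'],z['R']))
m,s,cc=blob(orange(p));print(s,cc)
top,bot=s[1],s[1]+s[3]
mid=lambda r:(np.where(m[r])[0].min(),np.where(m[r])[0].max()+1)
for r in(110,150,200,240): a,b=mid(r);A=plane(c,(a-.0,r),.048);B=plane(c,(b,r),.048);print(r,a,b,A,B,np.linalg.norm(A-B),(A+B)/2)
um=np.mean(mid(top+3));ub=np.mean(mid(bot-6))
E1=plane(c,(um-.5,top),.055);E2=plane(c,(ub-.5,bot),.058);print(E1,E2,np.linalg.norm(E1-E2),(E1+E2)/2,np.degrees(np.arctan2(-(E1-E2)[0],(E1-E2)[1])))
pl=(m>0)
# height: triangulate ends with top camera
q=np.load('top0.npz')['p'];ct=cam(robot.camera_params('top'));mt,st,ctt=blob(orange(q),(210,220,300,260));print(st,ctt)
ys=lambda u:np.mean(np.where(mt[:,u])[0])
print(tri([ray(c,(um-.5,top)),ray(ct,(st[0],ys(st[0]+2)))]))
print(tri([ray(c,(ub-.5,bot)),ray(ct,(st[0]+st[2],ys(st[0]+st[2]-3)))]))
E
```

```text
[ 298   94   36  163 5343] [316.0459 172.3352]
110 299 334 [0.4577 0.2781 0.048 ] [0.4863 0.2775 0.048 ] 0.028615409298286005 [0.472  0.2778 0.048 ]
150 299 333 [0.4564 0.2452 0.048 ] [0.4851 0.2445 0.048 ] 0.028756418981056086 [0.4708 0.2449 0.048 ]
200 300 333 [0.4555 0.2007 0.048 ] [0.4847 0.2    0.048 ] 0.029167694164135213 [0.4701 0.2004 0.048 ]
240 301 333 [0.4549 0.1621 0.048 ] [0.4843 0.1614 0.048 ] 0.029340981168939514 [0.4696 0.1617 0.048 ]
[0.4716 0.2905 0.055 ] [0.4689 0.1497 0.058 ] 0.14095226842565092 [0.4702 0.2201 0.0565] -1.0875627501133671
[219 231  64  12 750] [250.636  236.4373]
(array([0.4727, 0.2902, 0.0622]), [np.float64(0.0011927774070924846), np.float64(0.0011927774070924506)])
(array([0.4695, 0.1505, 0.0598]), [np.float64(0.0006225777346163799), np.float64(0.0006225777346163306)])
```

Orange bar measurements:
- **Wrist view w4:** it spans columns 298–334 and rows 94–257, which puts the centre near (0.4707, 0.2203) with yaw about -1.1°.
- **Height:** two views put its top at about 60 mm, so the centre is about 44–45 mm high.

Going down to grasp.

Request:
servo_tool(moves=[-0.2,0.1,3.0,0,0,0,0,0,4.0,0,0,0,0,0,4.0,0,0,0,0,0,3.0,0,0,0,0,0,2.0,0,0,0,0,0,1.2,0,0,0,0,0,0.6,0,0,0,0,0,0,0,0,0])

```text
time_s: 8.72
eef_pos: [0.4716, 0.2202, 0.0225]
tcp_rot: [[1.0, -0.025, 0.0], [-0.025, -1.0, -0.0], [0.0, 0.0, -1.0]]
ft_force: [-0.1, -0.4, -0.6]
gripper_width: 0.7
```

Request:
servo_tool(moves=[-0.1,0,0.1,0,0,0,0,0,0,0,0,0,0,0,0,0,0,0,0,0,0,0,0,0,0,0,0,0,0,0,0,0,0,0,0,0], jaw=0, newtons=50)

```text
time_s: 9.48
eef_pos: [0.4711, 0.2206, 0.022]
tcp_rot: [[1.0, -0.025, 0.001], [-0.025, -1.0, 0.0], [0.001, -0.0, -1.0]]
ft_force: [0.8, -1.4, 6.8]
gripper_width: 0.338
```

```bash
python3 -c "
from bar import *
bar('w5')"
```

```text
9.475 [0.4711 0.2206 0.022 ] [[ 0.9997 -0.025   0.0015]
 [-0.025  -0.9997  0.0003]
 [ 0.0015 -0.0003 -1.    ]] [ 0.8413 -1.3749  6.7716] 0.3375358433797237
[  273   102    89   272 21168] [317.7189 230.8135]
((317.0, 237.5), (271.0, 88.0), 90.0) [[0.45742354965527326, 0.2912746328610234, 0.046], [0.4861359891578058, 0.29056066393763375, 0.046], [0.4874223884699316, 0.18025455849604838, 0.04600000000000001], [0.4504328341773262, 0.18119651914692497, 0.046]]
centre [0.4704 0.2358 0.046 ] len 0.11022901532239604 yaw -1.4826845766830299
```

View pics/w5.png

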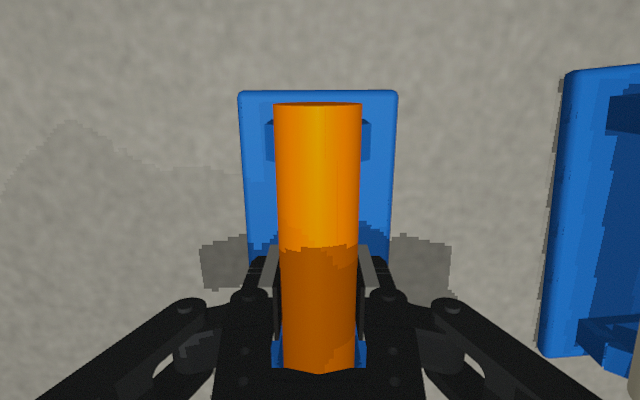

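```bash
python3 - <<'E'
from look import *
z=np.load('w5.npz');p=z['p'];c=cam(robot.camera_params('wrist'),(z['pos'],z['R']))
print([tuple(int(v) for v in p[r,318]) for r in range(98,114)])
for r,h in((101.5,.028),(102,.043),(106,.058),(107.,.058)):
    X=plane(c,(317.5,r),h); print(r,h,X,'in tool',(z['R'].T@(X-z['pos']))*1000)
o=robot.get_obs()
E
```

```text
[(47, 121, 196), (52, 121, 197), (45, 121, 198), (81, 104, 178), (131, 55, 0), (128, 63, 0), (124, 57, 0), (144, 78, 0), (194, 130, 0), (220, 159, 18), (218, 158, 17), (217, 156, 12), (217, 155, 8), (218, 156, 12), (217, 156, 8), (217, 157, 9)]
101.5 0.028 [0.4719 0.2903 0.028 ] in tool [ -0.9324 -69.7176  -6.0066]
102 0.043 [0.4719 0.2908 0.043 ] in tool [ -0.8899 -70.201  -21.0064]
106 0.058 [0.4719 0.2903 0.058 ] in tool [ -0.8478 -69.7276 -36.0065]
107.0 0.058 [0.4719 0.29   0.058 ] in tool [ -0.848  -69.4418 -36.0066]
```

Request:
servo_tool(moves=[0,0,-0.5,0,0,0,0,0,-1.5,0,0,0,0,0,-3.0,0,0,0,0,0,-4.0,0,0,0,0,0,-4.0,0,0,0,0,0,-3.0,0,0,0,0,0,0,0,0,0,0,0,0,0,0,0])

```text
time_s: 10.52
eef_pos: [0.4699, 0.22, 0.181]
tcp_rot: [[1.0, -0.025, -0.001], [-0.025, -1.0, -0.001], [-0.001, 0.001, -1.0]]
ft_force: [-0.6, -0.3, -1.0]
gripper_width: 0.334
```

```bash
python3 - <<'E'
from look import *
p,c=look('w6')
p,d=robot.get_image('side');cv2.imwrite('pics/s6.png',p[:,:,::-1])
o=robot.get_obs()
plan(o['eef_pos'],o['tcp_rot'],np.array([.508,-.216,.17]),Rdown(-20.3),13,10)
E
```

```text
10.525 [0.4699 0.22   0.181 ] [[ 0.9997 -0.0251 -0.0005]
 [-0.0251 -0.9997 -0.0006]
 [-0.0005  0.0006 -1.    ]] [-0.5852 -0.261  -0.9553] 0.3343566096088318
[0.38, 3.34, 0.08, 0.0, 0.0, 1.9, 0.49, 3.33, 0.08, 0.0, 0.0, 1.9, 0.6, 3.31, 0.08, 0.0, 0.0, 1.9, 0.71, 3.29, 0.08, 0.0, 0.0, 1.9, 0.82, 3.27, 0.08, 0.0, 0.0, 1.9, 0.92, 3.24, 0.08, 0.0, 0.0, 1.9, 1.03, 3.2, 0.08, 0.0, 0.0, 1.9, 1.14, 3.17, 0.08, 0.0, 0.0, 1.9, 1.24, 3.13, 0.08, 0.0, 0.0, 1.9, 1.35, 3.09, 0.08, 0.0, 0.0, 1.9, 1.45, 3.04, 0.08, 0.0, 0.0, 0.0, 1.44, 3.04, 0.09, 0.0, 0.0, 0.0, 1.45, 3.03, 0.08, 0.0, 0.0, 0.0]
err mm [-0.0298 -0.0373 -0.0466] deg [ 0.0815  0.0855 -0.1295]
```

View pics/w6.png

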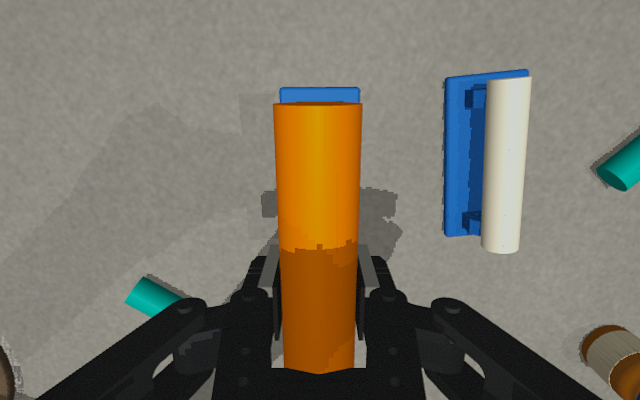

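View pics/s6.png

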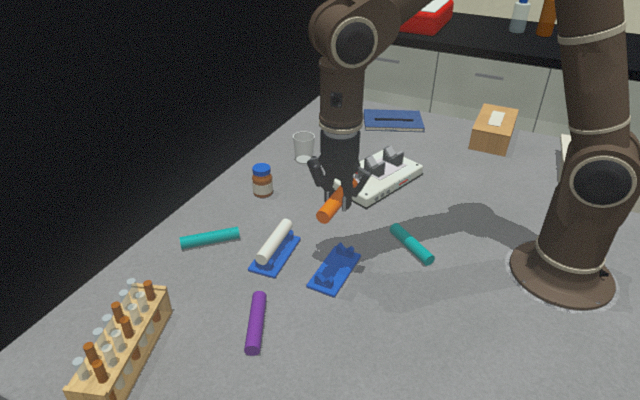

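The bar is held centred: its +y end is 69.7 mm from the TCP, where 70 is ideal. The wrist and side views show rest_a empty and the white bar undisturbed. Carrying it to over the V.

Request:
servo_tool(moves=[0.4,3.3,0.1,0,0,1.9,0.5,3.3,0.1,0,0,1.9,0.6,3.3,0.1,0,0,1.9,0.7,3.3,0.1,0,0,1.9,0.8,3.3,0.1,0,0,1.9,0.9,3.2,0.1,0,0,1.9,1.0,3.2,0.1,0,0,1.9,1.1,3.2,0.1,0,0,1.9,1.2,3.1,0.1,0,0,1.9,1.4,3.1,0.1,0,0,1.8,1.4,3.0,0,0,0,0,1.5,3.0,0,0,0,0,1.4,3.0,0,0,0,0,0,0,0,0,0,0,0,0,0,0,0,0])

```text
time_s: 12.5
eef_pos: [0.5077, -0.2125, 0.1703]
tcp_rot: [[0.938, -0.347, -0.002], [-0.347, -0.938, 0.001], [-0.002, -0.001, -1.0]]
ft_force: [-0.7, 0.2, -1.1]
gripper_width: 0.334
```

```bash
cat > rel.py <<'E'
from look import *
import sys
p,c=look(sys.argv[1]); o=robot.get_obs(); R=o['tcp_rot']
S=np.array([.508,-.216,.081]); a=np.radians(-20.25); F=np.array([[np.cos(a),-np.sin(a),0],[np.sin(a),np.cos(a),0],[0,0,1]])
print('tcp in seat frame mm',F.T@(o['eef_pos']-S)*1000,'yaw',np.degrees(np.arctan2(R[1,0],R[0,0])),'to-go tool mm',R.T@(S-o['eef_pos'])*1000,'F fixture',F.T@o['ft_force'],'M',F.T@o['wrist_torque'])
E
python3 rel.py w7
```

```text
12.5 [ 0.5077 -0.2125  0.1703] [[ 0.9379 -0.347  -0.0017]
 [-0.347  -0.9379  0.0014]
 [-0.0021 -0.0008 -1.    ]] [-0.6517  0.1536 -1.1408] 0.333841136997813
tcp in seat frame mm [-1.3962  3.663  89.6263] yaw -20.255274193275717 to-go tool mm [ 1.5277  3.7252 89.6216] F fixture [-0.1672  0.3603 -1.279 ] M [0.0654 0.0082 0.0136]
```

View pics/w7.png

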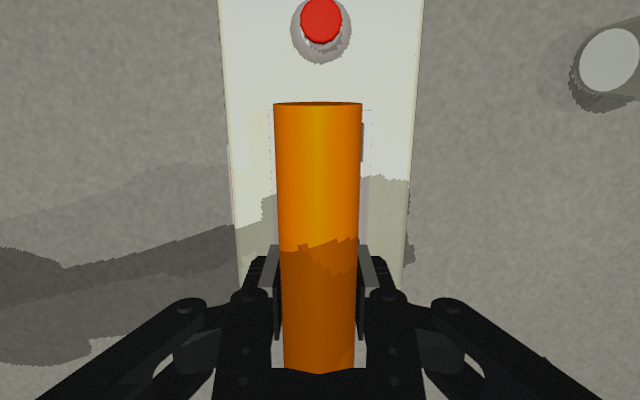

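Request:
servo_tool(moves=[0.2,0.3,2.0,0,0,0,0,0,3.0,0,0,0,0,0,2.5,0,0,0,0,0,1.5,0,0,0,0,0,0.5,0,0,0,0,0,0,0,0,0])

```text
time_s: 13.3
eef_pos: [0.5093, -0.2166, 0.0766]
tcp_rot: [[0.938, -0.347, 0.0], [-0.347, -0.938, -0.0], [0.0, -0.0, -1.0]]
ft_force: [0.1, -0.7, -0.9]
gripper_width: 0.337
```

```bash
python3 rel.py w8; python3 - <<'E'
from bench import robot
import cv2
for n in('side','top'):
    p,d=robot.get_image(n); cv2.imwrite(f'pics/{n}8.png',cv2.resize(p[130:290,(330 if n=='top' else 300):(530 if n=='top' else 460),::-1] ,None,fx=3,fy=3))
E
```

```text
13.3 [ 0.5093 -0.2166  0.0766] [[ 0.9379 -0.3469  0.0003]
 [-0.3469 -0.9379 -0.0001]
 [ 0.0003 -0.0001 -1.    ]] [ 0.0983 -0.7448 -0.9263] 0.3372371029623879
tcp in seat frame mm [ 1.7611 -0.2402 -4.0333] yaw -20.314352292512012 to-go tool mm [-1.7574 -0.2383 -4.0351] F fixture [ 0.6491 -0.7325 -1.7778] M [-0.0203 -0.0175 -0.0311]
```

View pics/w8.png

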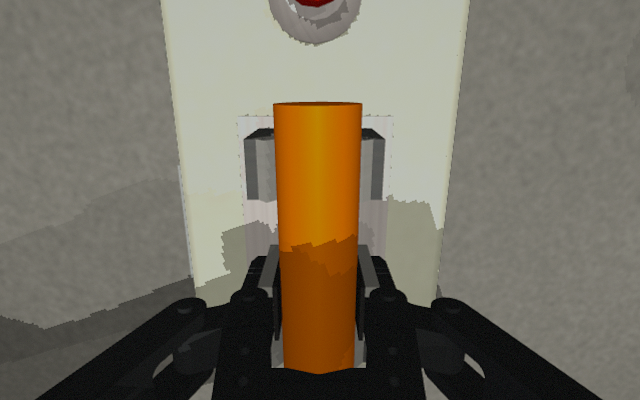

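View pics/side8.png

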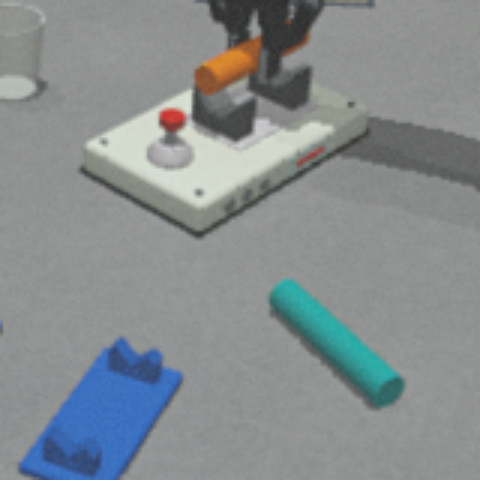

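```bash
python3 - <<'E'
from look import *
z=np.load('w8.npz');p=z['p'];R=z['R'];c=cam(robot.camera_params('wrist'),(z['pos'],R))
cv2.imwrite('pics/z8.png',cv2.resize(p[95:225,230:400,::-1],None,fx=4.5,fy=4.5,interpolation=cv2.INTER_NEAREST))
g=p.mean(2).astype(int)
for r in(150,170,190): print(r,g[r,238:280].tolist(),g[r,356:392].tolist())
print(g[125:150,249].tolist(),g[125:150,380].tolist(), g[190:215,249].tolist())
T=lambda q,h:R.T@(plane(c,q,h)-z['pos'])*1000
print('barend',T((318,106.3),.1126))
E
```

```text
150 [179, 183, 186, 186, 185, 176, 104, 82, 84, 84, 87, 86, 87, 87, 87, 87, 85, 90, 118, 133, 132, 132, 130, 131, 132, 131, 128, 126, 127, 126, 127, 120, 118, 118, 119, 120, 115, 63, 70, 75, 77, 82] [77, 74, 69, 66, 84, 122, 134, 132, 130, 127, 128, 127, 127, 128, 129, 128, 119, 83, 83, 85, 86, 84, 84, 84, 87, 87, 84, 79, 114, 172, 187, 187, 185, 185, 184, 185]
170 [184, 181, 183, 186, 185, 183, 177, 129, 83, 86, 89, 86, 87, 87, 86, 87, 86, 87, 93, 118, 133, 132, 132, 132, 131, 133, 130, 127, 127, 120, 118, 118, 118, 118, 119, 120, 117, 100, 64, 73, 75, 80] [76, 71, 67, 63, 99, 136, 131, 129, 127, 126, 128, 127, 126, 126, 128, 119, 83, 84, 85, 86, 86, 84, 85, 87, 85, 84, 81, 127, 189, 186, 186, 185, 185, 184, 186, 187]
190 [184, 185, 184, 183, 184, 184, 188, 185, 155, 77, 85, 86, 85, 84, 86, 87, 86, 88, 86, 89, 117, 133, 133, 131, 132, 132, 131, 130, 129, 127, 128, 127, 126, 119, 119, 118, 119, 116, 91, 67, 73, 77] [74, 71, 64, 93, 135, 131, 131, 126, 128, 127, 125, 127, 128, 129, 121, 88, 83, 84, 82, 84, 86, 84, 84, 84, 84, 81, 131, 189, 186, 186, 186, 185, 186, 185, 184, 185]
[185, 185, 184, 185, 185, 185, 184, 184, 179, 158, 89, 26, 31, 42, 74, 92, 88, 89, 87, 88, 87, 87, 85, 86, 88] [185, 184, 184, 184, 184, 185, 185, 185, 187, 179, 113, 40, 30, 41, 68, 89, 89, 85, 85, 85, 83, 84, 84, 83, 84] [86, 84, 85, 83, 83, 83, 84, 85, 83, 115, 169, 182, 180, 180, 180, 181, 180, 181, 180, 180, 181, 181, 180, 181, 180]
barend [ -0.3442 -69.4903 -36.0047]
```

View pics/z8.png

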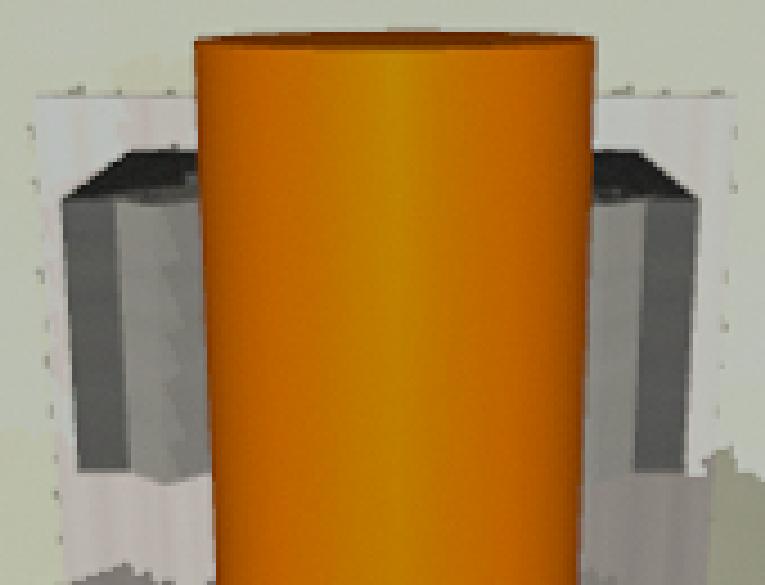

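```bash
python3 - <<'E'
from look import *
z=np.load('w8.npz');R=z['R'];c=cam(robot.camera_params('wrist'),(z['pos'],R))
T=lambda q,h:R.T@(plane(c,q,h)-z['pos'])*1000
L1,R1,L2,R2=T((244.3,150),.08),T((384.6,150),.08),T((246.5,190),.08),T((382.1,190),.08)
print('land mid x',(L1+R1)/2,(L2+R2)/2,'w',R1-L1,R2-L2)
for r,a,b in((150,275,360.2),(190,276.2,359.2)): print('bar',(T((a,r),.099)+T((b,r),.099))/2, T((b,r),.099)[0]-T((a,r),.099)[0])
a,b=T((315,139),.08),T((315,199.5),.08);print('land y',a[1],b[1],'seat y',a[1]+56,b[1]+30)
E
```

```text
land mid x [ -1.8099 -50.7289  -3.4064] [ -1.9224 -34.0741  -3.4075] w [55.9913 -0.0159  0.019 ] [56.0465 -0.0189  0.019 ]
bar [ -0.5022 -54.1123 -22.4057] 29.349470103282762
bar [ -0.4714 -39.7363 -22.4067] 29.611792203048083
land y -55.10973442460637 -29.942593963809454 seat y 0.8902655753936273 0.05740603619054596
```

The bar's measured centre along the V matches the seat to 0.5 mm. It sits 1.4 mm too far to +x, so I correct that and lower.

Request:
servo_tool(moves=[-0.15,0,0.4,0,0,0,0,0,0.4,0,0,0,0,0,0.3,0,0,0,0,0,0.2,0,0,0,0,0,0,0,0,0,0,0,0,0,0,0])

```text
time_s: 14.2
eef_pos: [0.5077, -0.2163, 0.0633]
tcp_rot: [[0.938, -0.347, 0.0], [-0.347, -0.938, 0.0], [0.0, -0.0, -1.0]]
ft_force: [-1.2, 0.4, -0.7]
gripper_width: 0.335
```

```bash
python3 rel.py w9|tail -1
```

```text
tcp in seat frame mm [ -0.1053  -0.4253 -17.6203] yaw -20.329762902198887 to-go tool mm [  0.1082  -0.4261 -17.6203] F fixture [ 0.5783 -0.0617 -1.3307] M [ 0.0384 -0.005   0.0361]
```

Request:
servo_tool(moves=[0,0,0.1,0,0,0,0,0,0.1,0,0,0,0,0,0,0,0,0,0,0,0,0,0,0])

```text
time_s: 14.75
eef_pos: [0.5077, -0.2164, 0.0613]
tcp_rot: [[0.938, -0.347, 0.0], [-0.347, -0.938, -0.0], [0.0, 0.0, -1.0]]
ft_force: [-0.3, 0.1, -1.9]
gripper_width: 0.334
```

```bash
python3 rel.py w10|tail -1
```

```text
tcp in seat frame mm [ -0.2031  -0.4518 -19.6746] yaw -20.32664267473538 to-go tool mm [  0.2037  -0.4518 -19.6746] F fixture [-0.1754 -0.2004 -1.4171] M [ 0.0085 -0.0271 -0.0035]
```

Request:
servo_tool(moves=[0,0,0.1,0,0,0,0,0,0,0,0,0,0,0,0,0,0,0])

```text
time_s: 15.18
eef_pos: [0.5076, -0.2164, 0.0603]
tcp_rot: [[0.938, -0.347, 0.0], [-0.347, -0.938, -0.0], [0.0, 0.0, -1.0]]
ft_force: [0.3, -0.9, -0.9]
gripper_width: 0.339
```

```bash
python3 rel.py w11|tail -1
```

```text
tcp in seat frame mm [ -0.203   -0.4941 -20.704 ] yaw -20.32842043996225 to-go tool mm [  0.2036  -0.4935 -20.704 ] F fixture [ 0.4133  0.1726 -0.8165] M [-0.0002 -0.0116 -0.0208]
```

Request:
servo_tool(moves=[0,0,0.1,0,0,0,0,0,0,0,0,0,0,0,0,0,0,0])

```text
time_s: 15.6
eef_pos: [0.5077, -0.2164, 0.0601]
tcp_rot: [[0.938, -0.348, 0.0], [-0.348, -0.938, -0.0], [0.0, 0.0, -1.0]]
ft_force: [-2.6, 0.9, 6.9]
gripper_width: 0.334
```

```bash
python3 rel.py w12|tail -1
```

```text
tcp in seat frame mm [ -0.0992  -0.4822 -20.9375] yaw -20.341019874604694 to-go tool mm [  0.1076  -0.4753 -20.9376] F fixture [-2.9634 -0.1854  6.3145] M [-0.078   0.5124 -0.0706]
```

It bears on the V, but the sideways force of -3 N says it is slightly too far to +x. Shifting -0.3 mm.

Request:
servo_tool(moves=[-0.03,0,0,0,0,0,0,0,0,0,0,0,0,0,0,0,0,0])

```text
time_s: 16.02
eef_pos: [0.5078, -0.2164, 0.0601]
tcp_rot: [[0.938, -0.348, 0.001], [-0.348, -0.938, -0.001], [0.001, 0.0, -1.0]]
ft_force: [-1.8, 0.8, 6.1]
gripper_width: 0.338
```

```bash
python3 - <<'E'
from look import *
for i in range(1):
    pass
E
python3 rel.py w13|tail -1;python3 rel.py w13b|tail -1
```

```text
tcp in seat frame mm [ -0.0812  -0.4712 -20.9094] yaw -20.343165425575783 to-go tool mm [  0.1025  -0.4663 -20.9094] F fixture [-1.2547  0.0105  6.5961] M [-0.0822  0.3627 -0.0822]
tcp in seat frame mm [ -0.0894  -0.4663 -20.918 ] yaw -20.340075468573083 to-go tool mm [  0.1105  -0.4614 -20.9181] F fixture [-1.0452 -0.5041  6.0078] M [-0.0051  0.3435 -0.1026]
```

Request:
servo_tool(moves=[-0.02,0,0.04,0,0,0,0,0,0,0,0,0,0,0,0,0,0,0])

```text
time_s: 16.5
eef_pos: [0.5078, -0.2164, 0.0601]
tcp_rot: [[0.938, -0.348, 0.001], [-0.348, -0.938, -0.001], [0.002, 0.0, -1.0]]
ft_force: [-3.1, 0.2, 8.5]
gripper_width: 0.337
```

```bash
for i in a b c; do python3 rel.py w14$i|tail -1; done
```

```text
tcp in seat frame mm [ -0.0955  -0.456  -20.9698] yaw -20.344344439994938 to-go tool mm [  0.1259  -0.4489 -20.9698] F fixture [-2.1952 -0.0173  9.8679] M [-0.0988  0.4989 -0.1448]
tcp in seat frame mm [ -0.1303  -0.4843 -20.975 ] yaw -20.34601933188135 to-go tool mm [  0.1594  -0.4769 -20.975 ] F fixture [-2.1966 -0.6552  8.3354] M [-0.0254  0.4999 -0.0995]
tcp in seat frame mm [ -0.0794  -0.4966 -20.9568] yaw -20.346659586142067 to-go tool mm [  0.1102  -0.4887 -20.9568] F fixture [-3.0154  0.117   9.3386] M [-0.0651  0.5393 -0.1158]
```

View pics/w14c.png

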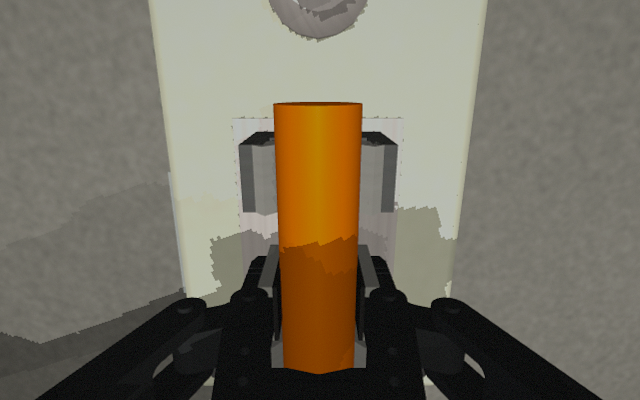

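Request:
servo_tool(moves=[-0.04,0,0,0,0,0,0,0,0,0,0,0,0,0,0,0,0,0])

```text
time_s: 17.02
eef_pos: [0.5077, -0.2164, 0.06]
tcp_rot: [[0.938, -0.348, 0.002], [-0.348, -0.938, -0.001], [0.002, 0.0, -1.0]]
ft_force: [-1.0, -0.3, 6.8]
gripper_width: 0.339
```

```bash
for i in a b c; do python3 rel.py w15$i|tail -1; done
```

```text
tcp in seat frame mm [ -0.0729  -0.4901 -20.9437] yaw -20.353743605007793 to-go tool mm [  0.1198  -0.4859 -20.9435] F fixture [-0.7404 -0.7545  9.0346] M [-0.0563  0.2045 -0.1211]
tcp in seat frame mm [ -0.0717  -0.4534 -20.9339] yaw -20.34845196785238 to-go tool mm [  0.119   -0.4489 -20.9338] F fixture [-1.8543 -0.2495  7.5971] M [-0.0596  0.18   -0.1162]
tcp in seat frame mm [ -0.1151  -0.5024 -20.9636] yaw -20.35183753637059 to-go tool mm [  0.1603  -0.4974 -20.9634] F fixture [-1.0517  0.4181  7.4193] M [-0.0884  0.1475 -0.1524]
```

Request:
servo_tool(moves=[-0.03,0,0.03,0,0,0,0,0,0,0,0,0,0,0,0,0,0,0])

```text
time_s: 17.55
eef_pos: [0.5077, -0.2164, 0.06]
tcp_rot: [[0.938, -0.348, 0.003], [-0.348, -0.938, -0.001], [0.003, 0.0, -1.0]]
ft_force: [-1.1, -0.6, 9.3]
gripper_width: 0.337
```

```bash
for i in a b c d; do python3 rel.py w16$i|tail -1; done
```

```text
tcp in seat frame mm [ -0.1029  -0.4592 -20.9891] yaw -20.354772820426717 to-go tool mm [  0.1624  -0.4546 -20.9888] F fixture [-0.369  -0.3325 10.0766] M [-0.0769  0.1637 -0.1756]
tcp in seat frame mm [ -0.1344  -0.4874 -20.999 ] yaw -20.359132900747234 to-go tool mm [  0.192   -0.4826 -20.9987] F fixture [-1.1654  0.4783  8.719 ] M [ 0.0007  0.1957 -0.168 ]
tcp in seat frame mm [ -0.1089  -0.4536 -20.9854] yaw -20.357841605812286 to-go tool mm [  0.168   -0.4491 -20.9851] F fixture [-1.3273 -0.1007  9.5858] M [-0.0458  0.1923 -0.1567]
tcp in seat frame mm [ -0.1244  -0.4928 -20.9889] yaw -20.356087369040583 to-go tool mm [  0.1828  -0.4872 -20.9886] F fixture [-1.4392  0.0523  9.3947] M [-0.1202  0.2195 -0.0962]
```

Request:
servo_tool(moves=[-0.02,0,0.01,0,0,0,0,0,0,0,0,0,0,0,0,0,0,0,0,0,0,0,0,0])

```text
time_s: 18.25
eef_pos: [0.5077, -0.2164, 0.06]
tcp_rot: [[0.938, -0.348, 0.003], [-0.348, -0.938, -0.001], [0.003, 0.0, -1.0]]
ft_force: [-0.8, 0.4, 9.5]
gripper_width: 0.336
```

```bash
for i in a b c d; do python3 rel.py w17$i|tail -1; done
python3 - <<'E'
from look import *
z=np.load('w17d.npz');p=z['p'];R=z['R'];c=cam(robot.camera_params('wrist'),(z['pos'],R))
cv2.imwrite('pics/z17.png',cv2.resize(p[95:225,230:410,::-1],None,fx=4.4,fy=4.4,interpolation=cv2.INTER_NEAREST))
g=p.mean(2).astype(int)
print(g[135:160,246].tolist(),g[135:160,390].tolist(),g[200:225,246].tolist(),g[200:225,390].tolist(),g[98:110,318].tolist())
T=lambda q,h:R.T@(plane(c,q,h)-z['pos'])*1000
print(T((318,106.3),.096),[T((318,r),.08)[1] for r in(144,145,146,147,211,212,213,214)])
p,d=robot.get_image('side');cv2.imwrite('pics/s17.png',cv2.resize(p[120:220,300:450,::-1],None,fx=4.5,fy=4.5))
m,s,cc=blob(red(p),(340,155,375,190));print('plunger side view',s,cc)
E
```

```text
tcp in seat frame mm [ -0.089   -0.4721 -20.993 ] yaw -20.353604264662877 to-go tool mm [  0.1571  -0.4675 -20.9927] F fixture [-0.3938 -1.3189  9.5246] M [-0.0284  0.1668 -0.1667]
tcp in seat frame mm [ -0.1193  -0.4709 -20.997 ] yaw -20.353447327447686 to-go tool mm [  0.1862  -0.4664 -20.9966] F fixture [-0.5187 -0.7755  9.5686] M [-0.0605  0.1098 -0.1546]
tcp in seat frame mm [ -0.1315  -0.4725 -21.024 ] yaw -20.354464361835998 to-go tool mm [  0.1981  -0.4679 -21.0236] F fixture [-0.7785 -0.3581  9.7286] M [-0.0622  0.1543 -0.1945]
tcp in seat frame mm [ -0.1327  -0.5231 -21.0311] yaw -20.360302278574007 to-go tool mm [  0.1989  -0.518  -21.0307] F fixture [-0.0128 -1.0076  8.9664] M [-0.104   0.0979 -0.1521]
[183, 182, 176, 158, 86, 22, 32, 31, 26, 36, 70, 90, 88, 86, 86, 85, 84, 83, 83, 82, 82, 83, 81, 84, 82] [181, 181, 185, 175, 88, 24, 30, 30, 31, 47, 77, 86, 85, 83, 81, 84, 81, 83, 82, 79, 82, 81, 81, 82, 81] [82, 83, 82, 83, 83, 82, 80, 83, 81, 80, 80, 77, 128, 181, 177, 177, 175, 176, 176, 177, 176, 176, 177, 177, 177] [81, 83, 81, 81, 80, 83, 78, 79, 81, 80, 80, 83, 105, 129, 126, 126, 125, 127, 127, 126, 127, 125, 125, 127, 126] [180, 182, 177, 140, 45, 49, 45, 64, 100, 105, 104, 110]
[ -0.3443 -69.4923 -36.0411] [np.float64(-55.80303239713502), np.float64(-55.452472460744914), np.float64(-55.10131013550118), np.float64(-54.74954386738551), np.float64(-30.9048539578315), np.float64(-30.510222856690923), np.float64(-30.114872216106363), np.float64(-29.718800066354124)]
plunger side view [354 167   7   6  31] [356.8065 168.9032]
```

View pics/z17.png

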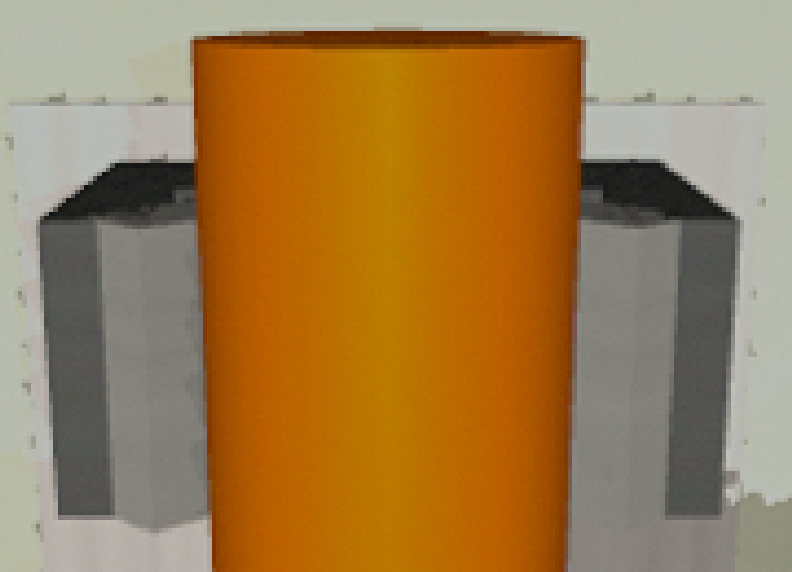

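View pics/s17.png

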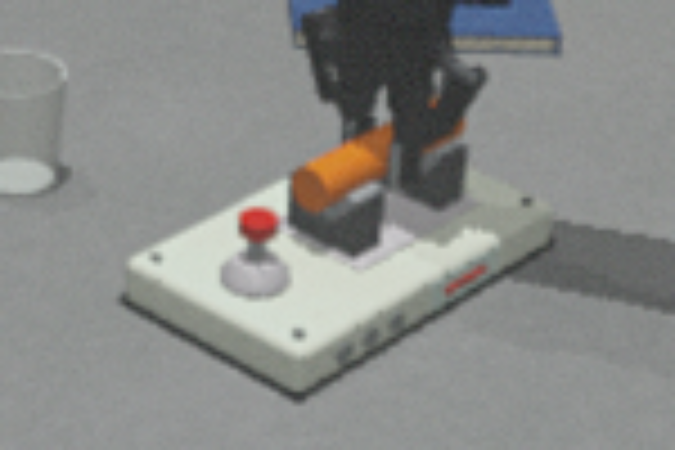

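The V's lands measure -55.5 and -30.4 mm in the tool frame, so the seat is at about 0.0 and the bar's centre at about +0.5 mm. The press is about 9.4 N and steady, the sideways force is about -0.4 N, and the plunger is up. Handing in.

```bash
python3 -c "
from bench import robot
print(robot.sign_off()); o=robot.get_obs(); print(o['time_s'],o['ft_force'],o['eef_pos'])"
```

```text
the job is handed in; nothing more can be done
None
the job is handed in; nothing more can be done
```

The job is handed in after about 18.5 s. The arm is still holding the orange bar pressed in the V-block.

- **Plunger:** with the V empty, I pushed it down to its stop (finger tips at z = 0.070 m), held it for about half a second, and it sprang back up. The push peaked at 32 N before I eased it to 24 N. Later pictures show the red head up again.
- **Bar:** I gripped the orange bar at its middle with 50 N, laid it along the V and pressed it down. I then nudged it sideways until the load on the two faces evened out.
- **Force at the end:** the wrist read about 9.4 N downward, plus about 1.3 N of bar weight on the V. The sideways force was about -0.4 N, and the bar's centre was within about 0.5 mm of the seat's middle along the V.
- **Other objects:** I moved nothing else. The white bar was in its place in the pictures after the grasp and the beaker in the last one. The jar was not checked in a late picture.
- **Disagreements:** camera heights differed from the text by 1–4 mm: the plunger measured about 76–77 mm against 81, partly because its sides show too, and the bar top 60–62 mm against 58. Touch settled the heights. The first approach to the V was 1.4 mm too far to one side, and I corrected it before contact.

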